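# Carry the freshly oiled disc on the knife blade to the drying stand

## Task

The wooden disc lying on the blade of the cranked knife is freshly oiled, so do not touch it with the gripper: take the knife by its handle, carry the disc level on the blade to the drying stand and lower the blade between the two rails so that the disc is left lying flat across both rails, in the middle of the stand. Then draw the blade out from under the disc, clear of the stand, and lay the knife back on the bench on the flat underside of its handle.

Things in the scene. Friction and masses are not known exactly. Their poses are not given: they have to be found in the camera images.
- knife: Loose cranked flat knife, 250 g, 255 mm long, standing level on its handle's flat underside. Origin: at bench height below the middle of the blade's disc spot; x points to the blade tip, z up. Dark wooden handle x = -205 to -85 mm, 26 mm wide (y), z = 0 to 28 mm, sides parallel, brass ferrule at its front end; centre of mass at about x = -110 mm (-97 mm with the disc).
- blade (a point): Middle of the disc spot on the blade's upper face, 19 mm above the knife's origin; axes as the knife's. Steel blade: flat and level, 3 mm thick, 36 mm wide (y), from the handle to its round tip 50 mm ahead (+x) of this point.
- disc: Loose pale wooden disc, 90 mm diameter, 12 mm thick, 25 to 50 g; origin at the centre of its underside, z up. At the start it lies on the blade, its centre within 7 mm of the point above the knife's origin, held there by friction alone.
- stand: Drying stand, fixed to the bench: plywood base 100 (x) by 112 (y) by 10 mm, on it two parallel wooden rails with cork tops along x, 90 mm long, 16 mm wide, 60 mm clear gap between them (y = -30 to +30 mm), open at both ends and down to the base. Rail tops 55 mm above the bench. Origin: middle of its underside; the -x end faces roughly towards the robot.
- seat (a point): Middle of the stand at the height of the rail tops (55 mm above the bench), where the centre of the disc's underside belongs; axes as the stand's.

How it is judged:
On the way, in this order (a step that is already met when the one before it is completed fails the run):
1. the disc is lifted on the blade, its underside higher than 45 mm above the bench, with the knife held by the gripper (height (world z) of disc above 0.045 m and distance between disc and knife below 0.045 m and contact force between disc and knife above 0.03 N and contact force between the fingers and knife above 1 N), for 0.2 s.
2. the disc is lowered onto the rails by the blade: it rests on the stand within 22 mm of the middle while the blade is still beneath it (horizontal distance between disc and seat below 0.022 m and height (world z) of disc between 0.05 and 0.06 m and contact force between disc and stand above 0.03 N and horizontal distance between disc and knife below 0.06 m), for 0.1 s.
At the end, for the whole second after the job is handed in: The disc lies still and flat (within 4 degrees) on both rails, centre within 22 mm of the stand's middle; the knife, its origin over 90 mm from that middle (or 72 mm to one side), touches neither disc nor stand and lies still on the bench on its handle's underside (within 10 mm and 6 degrees) (horizontal distance between disc and seat below 0.022 m and z of disc in the frame of seat between -0.005 and 0.005 m and angle between disc's own z axis and vertical below 0.07 rad and contact force between disc and knife below 0.01 N and (horizontal distance between knife and seat above 0.09 m or y of knife in the frame of seat above 0.072 m or y of knife in the frame of seat below -0.072 m) and height (world z) of knife between -0.01 and 0.01 m and angle between knife's own z axis and vertical below 0.1 rad and contact force between knife and stand below 0.02 N and linear speed of each of disc, knife below 0.02 m/s).
It fails at once if the disc is touched by the gripper or arm (contact force between disc and the fingers above 0.05 N or contact force between disc and the arm above 0.05 N).
It fails at once if the disc is tilted by more than 17 degrees (angle between disc's own z axis and vertical above 0.3 rad).
It fails at once if the disc falls off the blade to the bench (height (world z) of disc below 0.01 m).
It also fails if it takes over 54 s, if anything falls off the work surface, if the arm or the gripper's body presses on something with over 40 N, if the wrist force passes 120 N, or if a joint passes its speed limit or range.

## Robot

A 7-joint arm with a two-finger parallel gripper is mounted at the origin on a cart in front of the work surface, level with it; the furniture and walls round the work are solid. World frame = base frame: x ahead of the robot, y to its left, z up, the work surface at z = 0. Lengths are in m, angles in rad, forces in N, time in s.
With the tool pointing down it reaches from about 0.4 to 0.875 m from the base axis. Payload 19.3 kg.
Tool frame: the origin (TCP) lies where the fingers leave the gripper's body, on its centre line; the fingertips stand bot.tip_reach ahead of it and the grasp point (between the pads) lies 54 mm ahead of it (bot.tip_reach is the distance from the TCP to the fingertips, in m); z points along the fingers, y is the line along which they close (so a half turn about z gives the same grasp; the last joint's range is limited). The gripper opens to 85 mm and grips with 20 to 120 N. Pads are 22 mm wide; open, the fingers measure 114 mm over their backs; the gripper's body (76 mm by 85 mm) begins 54 mm behind the grasp point. The pads swing forward as they close: fully open they stand 13 mm farther back than shut.
Start: joints at [1.274, 0.521, -0.036, 1.599, 0.021, 1.021, -0.113], TCP at [0.141, -0.609, 0.304] pointing down, gripper open.
Joint ranges: [-2.91, 2.91], [-0.3, 2.13], [-1.5, 1.42], [0.17, 2.43], [-1.26, 4.41], [0.16, 1.93], [-2.52, 2.52]. Speed limits (rad/s): [1.89, 1.89, 2.39, 2.39, 3.01, 3.01, 3.01].

## Interface

Orientations are given as [roll, pitch, yaw] about the fixed x, y, z axes, in that order (R = Rz(yaw) Ry(pitch) Rx(roll)).
In Python, from workcell import bot gives the robot as it stands. The module is installed in compiled form; this text tells all that it offers.
- The arm moves only by the shell command python3 -m jog 'ROWS' [FORCE]. ROWS is JSON, a list that holds one entry, the list of rows, each a list of 7 numbers: the shift along the tool's x, y, z in mm, then the turn, a rotation vector about the tool's x, y, z in rad, then the opening, from 0 (shut) to 1 (fully open). In form: [[[tx, ty, tz, wx, wy, wz, fingers], ...]]. A call has 1 to 5 rows; each row shifts and turns the commanded pose from where the row before left it, along the tool's axes as they then stand; what a row does not reach is not made up. A row lasts 1/10 s, in which the tool goes at most 50 mm and 8.59 degrees, less where a joint would pass 70% of its speed; a pose out of reach is approached as far as the arm can. A call is refused whole if a number of a shift passes 50 or a number of a turn 0.15, either way. A call with a gripper value outside its range is refused whole. The fingers move at their own pace and stop on an object; FORCE is the grip in N (left out, the last holds). Time passes only in rows, so rows that do not move let the fingers close. It gives the time, the measured TCP pose, the force, the opening and the grip force at its end, in the units of the state.
- bot.observe(): the state, without advancing time (a new reading comes with each control period).
- bot.grab_frame(name): name is "scene" or "top"; returns a dict with "img" (420x560x3 uint8, red, green, blue), "intrinsics" (3x3 intrinsics, pixels), "k1" (the pictures are not rectified: a ray, as slopes to the right and down, at radius r is drawn at 1 + k1 r^2 times it, then the intrinsics apply), "R" (3x3) and "t" (3): a world point X has camera coordinates R X + t. Camera axes: x right, y down, z forward; pixel columns grow to the right and rows downward; lengths in m; the calibration is good to about 2 mm. A picture is of the moment at which its call begins. There is no depth.
- bot.job_done(): hands the job in; it is judged then, once.
Trained networks look in a picture, given as the dict that the camera call returned (one of the last four; its "shot" number tells which), for a name from the list of things; names that differ only in an ending like _2 or _b are one class to them, and where a whole thing is asked for, a point or a joint stands for the part that bears it (a point fixed in the world has none). Each returns a list of dicts, best first, with "conf" (0 to 1); they miss things now and then, are a little off and sometimes report something else, mostly with a low value. They report only what shows in the picture. A call takes as long as a camera call.
- bot.trace(query, picture): "region" (420x560 bool, what is visible of it).
- bot.spot_point(query, picture): "xyz" ([x, y, z] in m, in world coordinates, good to about 4 mm: a listed point, or the origin of a listed thing).
The state is a dict: "clock": time; "qpos": joint angles; "qd": joint speeds; "joint_efforts": joint torques, N m; "position": TCP position; "tool_rot": TCP orientation; "force": force on the tool from outside, world axes, zero at the start; "moment": the same for the moment, N m; "grip_width": finger opening in m; "finger_force": force on a finger pad.
Only numpy, scipy, OpenCV 4.12 (cv2) and the standard library are available. Lean on these libraries where they do the work, as an engineer would, in place of code of your own. Each camera call takes 0.05 s, during which the arm holds its last target. There are 200 camera calls.

## Working session

There is one attempt and no reset: what is moved stays moved. The work goes in short steps, Python scripts to look and compute and a shell command to move; the robot and the scene stay as the last step left them, time stands still between calls to the robot, and variables do not carry over. Pictures are saved under pics/ and viewed, at most 10 in all, crops included, and the job is handed in when it is done.

```bash
mkdir -p pics; cat > h.py <<'E'
from workcell import bot
import numpy as np, cv2
from scipy.spatial.transform import Rotation as Ro
def look(name,png=None):
    p=bot.grab_frame(name)
    if png: cv2.imwrite('pics/'+png,p['img'][:,:,::-1])
    return p
def ray(p,u,v):
    K=np.array(p['intrinsics']);k1=p['k1']
    d=cv2.undistortPoints(np.array([[[u,v]]],float),K,np.array([k1,0,0,0,0.]))[0,0]
    R=np.array(p['R']);t=np.array(p['t'])
    return -R.T@t, R.T@np.array([d[0],d[1],1])
def onz(p,u,v,z):
    c,d=ray(p,u,v); return c+d*(z-c[2])/d[2]
def proj(p,X):
    K=np.array(p['intrinsics']);R=np.array(p['R'])
    return cv2.projectPoints(np.array(X,float).reshape(-1,1,3),cv2.Rodrigues(R)[0],np.array(p['t'],float),K,np.array([p['k1'],0,0,0,0.]))[0][:,0]
E
python3 - <<'E'
from h import *
for n in('scene','top'):
    p=look(n,n+'0.png')
    print(n,p['k1'],(-np.array(p['R']).T@p['t']).round(3))
    for q in('knife','blade','disc','stand','seat'):
        print(q,[(np.round(r['xyz'],4).tolist(),round(r['conf'],2)) for r in bot.spot_point(q,p)][:2])
s=bot.observe();print({k:np.round(v,3).tolist() for k,v in s.items()},bot.tip_reach)
print(Ro.from_euler('xyz',s['tool_rot']).as_matrix().round(3))
E
```

```text
scene -0.1189315085245009 [ 0.27  -0.8    0.529]
knife []
blade []
disc [([0.6307, -0.3142, 0.0158], 0.98)]
stand [([0.6855, -0.085, -0.0008], 0.74)]
seat [([0.6825, -0.0814, 0.0545], 0.61)]
top 0.00015231009902972123 [ 0.52  -0.173  0.919]
knife []
blade []
disc [([0.629, -0.314, 0.0181], 0.61)]
stand [([0.6838, -0.0853, 0.0007], 0.74)]
seat [([0.6816, -0.0816, 0.0539], 0.75)]
{'clock': 0.6, 'qpos': [1.274, 0.521, -0.036, 1.6, 0.021, 1.021, -0.113], 'qd': [-0.001, -0.0, 0.001, 0.0, -0.001, -0.001, -0.002], 'joint_efforts': [-0.002, -92.653, 1.978, -37.017, 0.018, 0.002, 0.0], 'position': [0.141, -0.609, 0.304], 'tool_rot': [-3.142, -0.0, 0.227], 'force': [1.38, 0.053, 0.073], 'moment': [0.045, -0.015, -0.001], 'finger_force': 0.0, 'grip_width': 0.085} 0.0726
[[ 0.974  0.225 -0.   ]
 [ 0.225 -0.974  0.   ]
 [ 0.    -0.    -1.   ]]
```

View pics/top0.png

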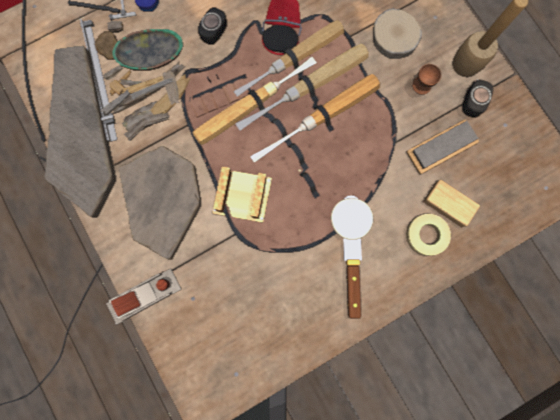

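View pics/scene0.png

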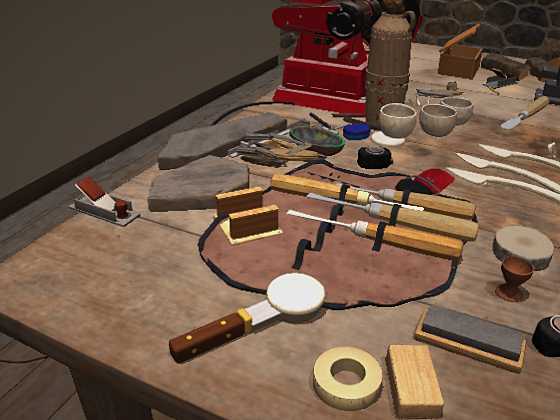

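The top view shows the disc at about (352,218), with the knife handle running from (353,262) to (355,317) towards the robot. The stand is at about (242,193), its rails running near image-vertical. Next I'll measure the axes.

```bash
cat > m.py <<'E'
from h import *
def handle(p):
    im=p['img'].astype(int); 
    t=bot.trace('knife',p)
    return t[0]['region'] if t else None
p=look('top')
im=p['img'].astype(int)
# brown handle: red clearly over blue and dark
def cc(mask,box):
    m=np.zeros(mask.shape,np.uint8);a,b,c,d=box;m[c:d,a:b]=mask[c:d,a:b]
    n,l,s,_=cv2.connectedComponentsWithStats(m);k=1+np.argmax(s[1:,4]);return l==k
print(im[290,354],im[290,375],im[262,353],im[190,222],im[195,258],im[195,240])
hm=cc((im[:,:,0]<150)&(im[:,:,0]-im[:,:,2]>45)&(im[:,:,2]<60),(335,375,255,330))
def rect(m,z):
    v,u=np.nonzero(m);P=np.array([onz(p,a,b,z)[:2] for a,b in zip(u,v)])
    r=cv2.minAreaRect((P*1000).astype(np.float32));c=P.mean(0);w,V=np.linalg.eigh(np.cov((P-c).T));a=V[:,1];a=a*np.sign(a[0])
    return np.array(r[0]),r[1],np.degrees(np.arctan2(a[1],a[0])),len(u)
print('handle',rect(hm,.028))
for q in('knife','disc','stand'):
    t=bot.trace(q,p)
    if t: print(q,t[0]['conf'],rect(t[0]['region'],{'knife':.02,'disc':.031,'stand':.01}[q]))
big=cv2.resize(p['img'][150:330,190:390,::-1],None,fx=3,fy=3,interpolation=cv2.INTER_CUBIC)
cv2.imwrite('pics/crop1.png',big)
E
python3 m.py
```

```text
[128  78  51] [177 147 121] [228 231 122] [229 204 136] [224 172 116] [227 222 164]
handle (array([ 481.20281982, -313.66964722]), (103.9510726928711, 23.60228729248047), np.float64(0.1732766336390398), 471)
knife 0.67 (array([ 552.29833984, -314.05023193]), (37.48881530761719, 251.68563842773438), np.float64(0.457082709674521), 1193)
disc 0.74 (array([ 631.12176514, -314.23745728]), (83.08119201660156, 87.9908218383789), np.float64(-22.381452118210564), 1378)
stand 0.83 (array([684.85974121, -83.30356598]), (112.95018005371094, 103.77050018310547), np.float64(67.182504521286), 2340)
```

View pics/crop1.png

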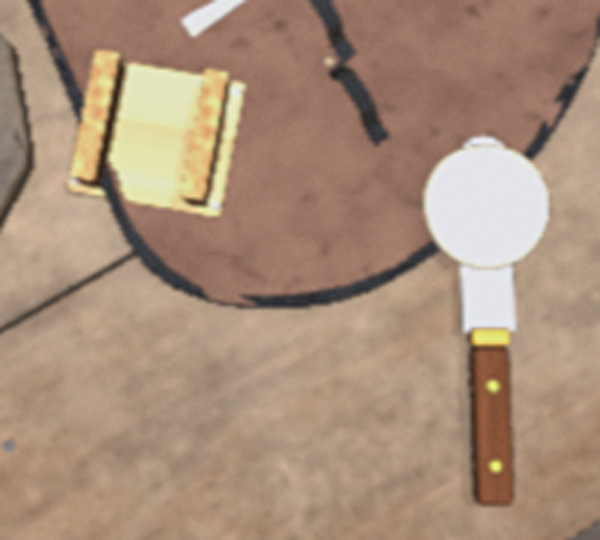

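```bash
python3 - <<'E'
from h import *
p=look('top')
f=lambda a,z:np.array([onz(p,190+(u-1)/3,150+(v-1)/3,z)[:2] for u,v in a])*1000
L=f([(96,52),(120,55),(99,183),(76,180)],.055);R=f([(206,70),(228,73),(206,203),(182,199)],.055)
print(L.mean(0),R.mean(0),(L.mean(0)+R.mean(0))/2)
for X in(L,R):
    d=(X[0]+X[1]-X[2]-X[3])/2;print('yaw',np.degrees(np.arctan2(d[1],d[0])),np.linalg.norm(d))
d=L.mean(0)-R.mean(0);print('yaw by sep',np.degrees(np.arctan2(-d[0],d[1])),np.linalg.norm(d))
H=f([(490,330),(490.5,345),(495,504)],.028);B=f([(483,137),(488.5,330)],.019)
print(H,B); 
for X in(H,B): d=X[0]-X[-1];print(np.degrees(np.arctan2(d[1],d[0])),np.linalg.norm(d))
d=B[0]-H[-1];print(np.degrees(np.arctan2(d[1],d[0])),np.linalg.norm(d))
E
```

```text
[687.5757692  -47.06165523] [ 674.48206061 -120.52895777] [681.02891491 -83.7953065 ]
yaw -7.844909628030311 89.50647804082229
yaw -9.525995977230973 90.54120370664612
yaw by sep -10.10543393059694 74.62499411352002
[[ 543.93645058 -314.55976138]
 [ 533.76039376 -314.63861589]
 [ 428.0140839  -314.92106519]] [[ 679.6766085  -314.54057023]
 [ 544.18404115 -314.95486534]]
0.1785774148763641 115.9229297219702
0.17519254391498604 135.49320074432853
0.08662687813982393 251.66281223491893
```

```bash
python3 -m jog '[[[0,0,0,0,0,0.1135,1],[0,0,0,0,0,0.1135,1],[15,-12,5,0,0,0,1],[30,-23,10,0,0,0,1],[30,-23,10,0,0,0,1]]]' 80 && python3 -m jog '[[[35,-27,15,0,0,0,1],[35,-27,15,0,0,0,1],[35,-27,15,0,0,0,1],[35,-27,15,0,0,0,1],[35,-27,15,0,0,0,1]]]' && python3 -m jog '[[[35,-27,10,0,0,0,1],[35,-27,10,0,0,0,1],[30,-25,5,0,0,0,1],[20,-15,0,0,0,0,1],[0,0,0,0,0,0,1]]]'
python3 - <<'E'
from h import *
p=look('top','top1.png'); s=bot.observe()
print(s['clock'],np.round(s['position'],4),np.round(s['tool_rot'],4),s['grip_width'])
for q in('blade','knife','seat'): print(q,[(np.round(r['xyz'],4).tolist(),round(r['conf'],2)) for r in bot.spot_point(q,p)][:2])
E
```

```text
clock: 1.35
position: [0.216, -0.5504, 0.2787]
tool_rot: [3.141, -0.0, -0.002]
force: [1.8, -0.6, -0.6]
grip_width: 0.0853
finger_force: 0.0
clock: 1.85
position: [0.3918, -0.4149, 0.2035]
tool_rot: [3.141, -0.0, -0.0]
force: [0.4, -1.1, 0.4]
grip_width: 0.0854
finger_force: 0.0
clock: 2.35
position: [0.5136, -0.3188, 0.1786]
tool_rot: [-3.14, -0.001, 0.005]
force: [-0.5, -0.1, -0.6]
grip_width: 0.0853
finger_force: 0.0
2.4 [ 0.5118 -0.3207  0.1787] [-3.1411e+00 -2.0000e-04  2.6000e-03] 0.08533609223981733
blade []
knife []
seat [([0.6857, -0.0822, 0.0574], 0.61)]
```

```bash
python3 -m jog '[[[3,-3,15,0,0,0,1],[3,-3,25,0,0,0,1],[0,0,25,0,0,0,1],[0,0,15,0,0,0,1],[0,0,8,0,0,0,1]]]' && python3 -m jog '[[[0,0,6,0,0,0,1],[0,0,4,0,0,0,1],[0,0,2,0,0,0,1],[0,0,0,0,0,0,1],[0,0,0,0,0,0,1]]]'
python3 - <<'E'
from h import *
p=look('scene','scene1.png'); s=bot.observe()
print(np.round(s['position'],4),np.round(s['tool_rot'],4))
P=look('top');print([np.round(r['xyz'],4) for r in bot.spot_point('disc',P)],[np.round(r['xyz'],4) for r in bot.spot_point('disc',p)])
E
```

```text
clock: 3.05
position: [0.5157, -0.3162, 0.0893]
tool_rot: [-3.141, 0.002, -0.001]
force: [0.2, -0.1, 0.2]
grip_width: 0.0852
finger_force: 0.0
clock: 3.55
position: [0.5168, -0.3162, 0.0794]
tool_rot: [3.141, -0.001, -0.0]
force: [0.0, -0.1, 0.7]
grip_width: 0.0853
finger_force: 0.0
[ 0.5168 -0.3162  0.0794] [ 3.1413e+00 -6.0000e-04 -2.0000e-04]
[array([ 0.6305, -0.3175,  0.0218])] [array([ 0.6314, -0.3154,  0.0167])]
```

View pics/scene1.png

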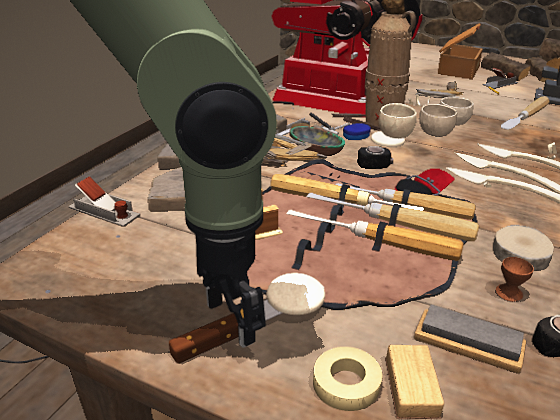

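The fingers, at about (240,305), straddle the handle behind the ferrule. The disc at (295,293) is clear, so I'll close gently and then lift.

```bash
python3 -m jog '[[[0,-1,0,0,0,0,0.6],[0,0,0,0,0,0,0.45],[0,0,0,0,0,0,0.35],[0,0,0,0,0,0,0.25],[0,0,0,0,0,0,0.1]]]' 80 && python3 -m jog '[[[0,0,0,0,0,0,0],[0,0,0,0,0,0,0],[0,0,0,0,0,0,0],[0,0,0,0,0,0,0],[0,0,0,0,0,0,0]]]'
python3 - <<'E'
from h import *
p=look('scene');P=look('top')
for x in(P,p): print([np.round(r['xyz'],4) for r in bot.spot_point('disc',x)])
E
```

```text
clock: 4.25
position: [0.5167, -0.3151, 0.0792]
tool_rot: [3.141, -0.0, -0.0]
force: [-2.2, 1.4, 7.4]
grip_width: 0.0245
finger_force: 79.6
clock: 4.75
position: [0.5166, -0.3152, 0.0792]
tool_rot: [3.141, -0.0, -0.0]
force: [-2.1, 0.7, 6.8]
grip_width: 0.0245
finger_force: 79.6
[]
[array([ 0.6314, -0.3112,  0.0166])]
```

```bash
python3 -m jog '[[[0,0,-1,0,0,0,0],[0,0,-2,0,0,0,0],[0,0,-3,0,0,0,0],[0,0,-4,0,0,0,0],[0,0,-5,0,0,0,0]]]' 110 && python3 -m jog '[[[0,0,-6,0,0,0,0],[0,0,-6,0,0,0,0],[0,0,-6,0,0,0,0],[0,0,-6,0,0,0,0],[0,0,-6,0,0,0,0]]]' && python3 -m jog '[[[0,0,-6,0,0,0,0],[0,0,-6,0,0,0,0],[0,0,-5,0,0,0,0],[0,0,-4,0,0,0,0],[0,0,-3,0,0,0,0]]]' && python3 -m jog '[[[0,0,-2,0,0,0,0],[0,0,-1,0,0,0,0],[0,0,0,0,0,0,0],[0,0,0,0,0,0,0],[0,0,0,0,0,0,0]]]'
python3 - <<'E'
from h import *
p=look('scene','scene2.png');P=look('top','top2.png')
for x in(P,p):
  for q in('disc','blade','knife'): print(q,[np.round(r['xyz'],4) for r in bot.spot_point(q,x)])
E
```

```text
clock: 5.45
position: [0.5165, -0.3151, 0.0942]
tool_rot: [-3.141, 0.0, -0.0]
force: [1.2, -0.1, -3.4]
grip_width: 0.0237
finger_force: 108.1
clock: 5.95
position: [0.5166, -0.3151, 0.1245]
tool_rot: [3.142, -0.0, -0.0]
force: [-0.0, 0.4, -3.0]
grip_width: 0.0238
finger_force: 108.1
clock: 6.45
position: [0.5166, -0.3151, 0.1482]
tool_rot: [3.142, -0.0, -0.0]
force: [0.8, -0.9, -2.7]
grip_width: 0.0236
finger_force: 108.1
clock: 6.95
position: [0.5165, -0.315, 0.1507]
tool_rot: [-3.141, 0.0, -0.0]
force: [-0.5, 0.1, -3.5]
grip_width: 0.0241
finger_force: 108.1
disc [array([ 0.6311, -0.314 ,  0.0917])]
blade []
knife []
disc [array([ 0.6298, -0.3138,  0.0917])]
blade [array([ 0.6827, -0.0805,  0.0561])]
knife []
```

View pics/scene2.png

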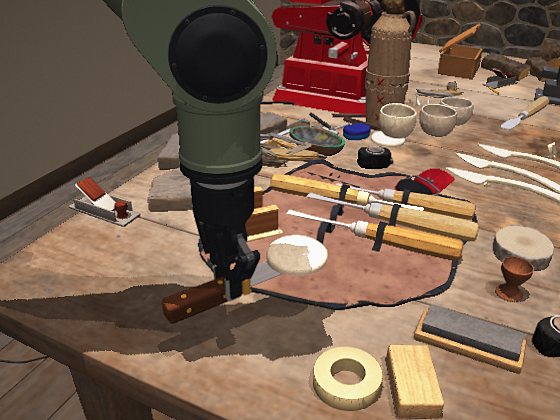

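Disc at (297,255) is level on the blade, about 91 mm up, and the grip is firm. I'll turn 9° first, then carry it over.

```bash
python3 -m jog '[[[0,0,0,0,0,0.005,0],[0,0,0,0,0,0.01,0],[0,0,0,0,0,0.015,0],[0,0,0,0,0,0.015,0],[0,0,0,0,0,0.015,0]]]' && python3 -m jog '[[[0,0,0,0,0,0.015,0],[0,0,0,0,0,0.015,0],[0,0,0,0,0,0.015,0],[0,0,0,0,0,0.015,0],[0,0,0,0,0,0.015,0]]]' && python3 -m jog '[[[0,0,0,0,0,0.01,0],[0,0,0,0,0,0.007,0],[0,0,0,0,0,0.005,0],[0,0,0,0,0,0,0],[0,-2,0,0,0,0,0]]]' && python3 -m jog '[[[0,-4,0,0,0,0,0],[0,-7,0,0,0,0,0],[1,-10,0,0,0,0,0],[1,-13,0,0,0,0,0],[1,-15,0,0,0,0,0]]]' && python3 -m jog '[[[1,-15,0,0,0,0,0],[1,-15,0,0,0,0,0],[1,-15,0,0,0,0,0],[1,-15,0,0,0,0,0],[1,-15,0,0,0,0,0]]]' && python3 -m jog '[[[1,-15,0,0,0,0,0],[1,-15,0,0,0,0,0],[1,-15,0,0,0,0,0],[1,-15,0,0,0,0,0],[1,-15,0,0,0,0,0]]]' && python3 -m jog '[[[0,-15,0,0,0,0,0],[0,-12,0,0,0,0,0],[0,-10,0,0,0,0,0],[0,-7,0,0,0,0,0],[0,-4,0,0,0,0,0]]]' && python3 -m jog '[[[0,-2,0,0,0,0,0],[0,0,0,0,0,0,0],[0,0,0,0,0,0,0]]]'
cat > chk.py <<'E'
import sys
from h import *
n=sys.argv[1]
p=look('scene','s%s.png'%n);P=look('top')
for x in(P,p):
  for q in('disc','seat','stand'): print(q,[(np.round(r['xyz'],4),round(r['conf'],2)) for r in bot.spot_point(q,x)][:2])
s=bot.observe();print(s['clock'],np.round(s['position'],4),np.round(s['tool_rot'],4))
y=s['tool_rot'][2];c=np.array(s['position'])
print('disc by fk',c[:2]+.114*np.array([np.cos(y),np.sin(y)]))
cv2.imwrite('pics/t%s.png'%n,cv2.resize(P['img'][120:300,170:370,::-1],None,fx=3,fy=3,interpolation=cv2.INTER_CUBIC))
E
python3 chk.py 3
```

```text
clock: 7.85
position: [0.5166, -0.3151, 0.1509]
tool_rot: [-3.142, 0.0, -0.062]
force: [-1.2, -0.0, -3.7]
grip_width: 0.0238
finger_force: 108.0
clock: 8.35
position: [0.5166, -0.3151, 0.1509]
tool_rot: [-3.142, 0.0, -0.137]
force: [-0.4, 0.7, -2.3]
grip_width: 0.0239
finger_force: 108.0
clock: 8.85
position: [0.5168, -0.3133, 0.1509]
tool_rot: [3.141, -0.0, -0.157]
force: [0.6, -0.9, -2.2]
grip_width: 0.0236
finger_force: 108.1
clock: 9.35
position: [0.5279, -0.2639, 0.1509]
tool_rot: [-3.141, -0.0, -0.157]
force: [0.6, 0.9, -3.3]
grip_width: 0.0237
finger_force: 108.1
clock: 9.85
position: [0.5445, -0.1905, 0.1509]
tool_rot: [-3.142, 0.0, -0.157]
force: [0.0, 0.5, -2.5]
grip_width: 0.0238
finger_force: 108.1
clock: 10.35
position: [0.5612, -0.1174, 0.1509]
tool_rot: [-3.142, -0.0, -0.157]
force: [-1.0, 0.3, -2.6]
grip_width: 0.0241
finger_force: 108.1
clock: 10.85
position: [0.5685, -0.0706, 0.1509]
tool_rot: [3.142, 0.0, -0.157]
force: [0.0, -0.1, -2.7]
grip_width: 0.0241
finger_force: 108.1
clock: 11.15
position: [0.5687, -0.0697, 0.1509]
tool_rot: [3.141, -0.0, -0.158]
force: [0.4, -0.8, -3.0]
grip_width: 0.024
finger_force: 108.1
disc [(array([ 0.6813, -0.0874,  0.0901]), 0.89)]
seat []
stand [(array([ 0.6836, -0.0836,  0.0028]), 0.63)]
disc []
seat [(array([ 0.6836, -0.0831,  0.0547]), 0.59)]
stand []
11.55 [ 0.5687 -0.0693  0.1509] [-3.1415 -0.     -0.1574]
disc by fk [ 0.68132278 -0.08715846]
```

View pics/t3.png

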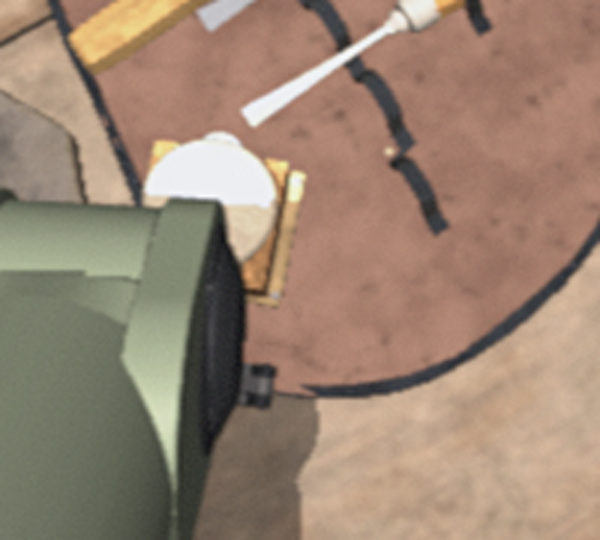

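Disc hovers over the stand, its centre at about (210,205) in the crop, slightly to the right of the middle. I'll shift 4 mm left and lower.

```bash
python3 -m jog '[[[0,-1,0,0,0,0,0],[0,-2,1,0,0,0,0],[0,-1,2,0,0,0,0],[0,0,4,0,0,0,0],[0,0,5,0,0,0,0]]]' && python3 -m jog '[[[0,0,5,0,0,0,0],[0,0,5,0,0,0,0],[0,0,4,0,0,0,0],[0,0,3,0,0,0,0],[0,0,2,0,0,0,0]]]' && python3 -m jog '[[[0,0,2,0,0,0,0],[0,0,2,0,0,0,0],[0,0,2,0,0,0,0],[0,0,2,0,0,0,0],[0,0,2,0,0,0,0]]]' && python3 -m jog '[[[0,0,2,0,0,0,0],[0,0,2,0,0,0,0],[0,0,2,0,0,0,0],[0,0,2,0,0,0,0],[0,0,0,0,0,0,0]]]'
python3 chk.py 4
```

```text
clock: 12.05
position: [0.5694, -0.0652, 0.1386]
tool_rot: [-3.142, -0.0, -0.157]
force: [-0.2, 0.3, -2.6]
grip_width: 0.0238
finger_force: 108.1
clock: 12.55
position: [0.5693, -0.0653, 0.1196]
tool_rot: [3.142, 0.0, -0.157]
force: [0.6, -0.8, -2.6]
grip_width: 0.0243
finger_force: 108.1
clock: 13.05
position: [0.5694, -0.0652, 0.1098]
tool_rot: [-3.142, -0.0, -0.157]
force: [-0.2, 0.5, -2.6]
grip_width: 0.0238
finger_force: 108.1
clock: 13.55
position: [0.5692, -0.0652, 0.1016]
tool_rot: [-3.142, 0.0, -0.157]
force: [-1.1, 0.6, -2.8]
grip_width: 0.0236
finger_force: 108.1
disc [(array([ 0.6823, -0.0851,  0.0553]), 0.89)]
seat []
stand [(array([ 0.6828, -0.0863,  0.0013]), 0.77)]
disc [(array([ 0.6802, -0.0817,  0.0537]), 0.75)]
seat [(array([ 0.683 , -0.0833,  0.0547]), 0.7)]
stand [(array([ 0.6837, -0.0862,  0.0009]), 0.85)]
13.95 [ 0.5694 -0.0652  0.102 ] [-3.1415e+00 -1.0000e-04 -1.5720e-01]
disc by fk [ 0.6819626 -0.0830951]
```

View pics/s4.png

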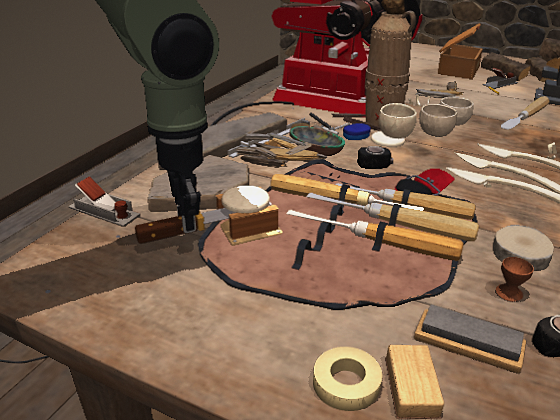

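View pics/t4.png

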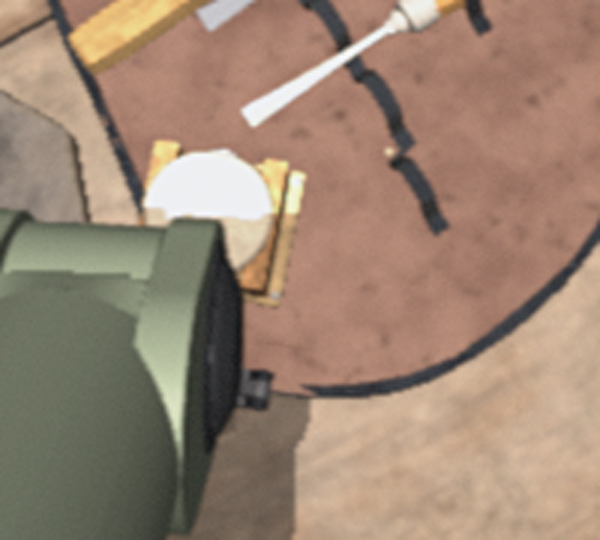

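The disc rests across both rails, at (245,200) in the scene view, with the blade in the gap below it. I'll draw straight back, then move to the right.

```bash
python3 -m jog '[[[-2,0,0,0,0,0,0],[-4,0,0,0,0,0,0],[-6,0,0,0,0,0,0],[-8,0,0,0,0,0,0],[-10,0,0,0,0,0,0]]]' && python3 -m jog '[[[-10,0,0,0,0,0,0],[-10,0,0,0,0,0,0],[-10,0,0,0,0,0,0],[-10,0,0,0,0,0,0],[-10,0,0,0,0,0,0]]]' && python3 -m jog '[[[-10,0,0,0,0,0,0],[-10,0,0,0,0,0,0],[-10,0,0,0,0,0,0],[-10,0,0,0,0,0,0],[-8,0,0,0,0,0,0]]]' && python3 -m jog '[[[-2,5,0,0,0,0,0],[0,10,0,0,0,0,0],[0,15,0,0,0,0,0],[0,15,0,0,0,0,0],[0,15,0,0,0,0,0]]]' && python3 -m jog '[[[0,15,0,0,0,0,0],[0,15,0,0,0,0,0],[0,10,0,0,0,0,0],[0,5,3,0,0,0,0],[0,0,5,0,0,0,0]]]' && python3 -m jog '[[[0,0,4,0,0,0,0],[0,0,3,0,0,0,0],[0,0,2,0,0,0,0],[0,0,2,0,0,0,0],[0,0,0,0,0,0,0]]]'
python3 chk.py 5
```

```text
clock: 14.45
position: [0.539, -0.0605, 0.1019]
tool_rot: [-3.142, -0.0, -0.157]
force: [0.7, -0.8, -4.1]
grip_width: 0.0238
finger_force: 108.1
clock: 14.95
position: [0.4895, -0.0526, 0.1019]
tool_rot: [-3.142, -0.0, -0.157]
force: [-0.1, -0.5, -2.1]
grip_width: 0.0235
finger_force: 108.1
clock: 15.45
position: [0.442, -0.0451, 0.1019]
tool_rot: [3.142, 0.0, -0.157]
force: [0.1, -0.2, -2.7]
grip_width: 0.0237
finger_force: 108.1
clock: 15.95
position: [0.4316, -0.1057, 0.1019]
tool_rot: [3.141, -0.0, -0.158]
force: [0.2, 0.6, -2.6]
grip_width: 0.0236
finger_force: 108.2
clock: 16.45
position: [0.4246, -0.1493, 0.0938]
tool_rot: [3.142, -0.001, -0.158]
force: [-0.0, 1.0, -2.8]
grip_width: 0.0237
finger_force: 108.2
clock: 16.95
position: [0.4245, -0.1484, 0.0827]
tool_rot: [-3.142, 0.0, -0.157]
force: [-0.3, -0.5, -2.0]
grip_width: 0.0234
finger_force: 108.2
disc [(array([ 0.6803, -0.0861,  0.0573]), 0.89)]
seat []
stand [(array([ 0.6818, -0.0835,  0.0015]), 0.8)]
disc [(array([ 0.6829, -0.0834,  0.0532]), 0.82)]
seat [(array([ 0.6851, -0.0826,  0.0538]), 0.85)]
stand [(array([ 0.6833, -0.0839, -0.0014]), 0.84)]
17.35 [ 0.4246 -0.1486  0.083 ] [-3.1416e+00 -2.0000e-04 -1.5730e-01]
disc by fk [ 0.53714812 -0.16649825]
```

View pics/s5.png

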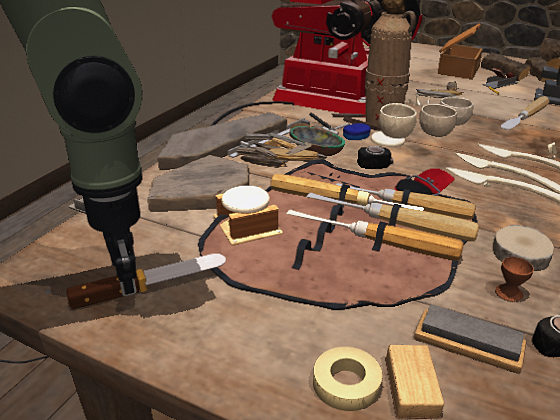

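The disc lies flat on both rails at (245,200), and the knife is clear of the stand, just above the bench. Next I'll lower the last few mm and release.

```bash
python3 -m jog '[[[0,0,1,0,0,0,0],[0,0,1,0,0,0,0],[0,0,1,0,0,0,0],[0,0,0.5,0,0,0,0],[0,0,0,0,0,0,0]]]' 40
```

```text
clock: 17.85
position: [0.4245, -0.1486, 0.0794]
tool_rot: [-3.142, 0.0, -0.157]
force: [0.4, -0.5, -2.8]
grip_width: 0.0241
finger_force: 108.2
```

```bash
python3 -m jog '[[[0,0,0.5,0,0,0,0],[0,0,0.5,0,0,0,0],[0,0,0,0,0,0,0],[0,0,0,0,0,0,0]]]' 40
```

```text
clock: 18.25
position: [0.4245, -0.1486, 0.0792]
tool_rot: [3.142, -0.0, -0.157]
force: [-6.2, 2.4, 30.0]
grip_width: 0.0236
finger_force: 112.7
```

Contact with the bench. I'll open the gripper, rise and check.

```bash
python3 -m jog '[[[0,0,-0.5,0,0,0,0.1],[0,0,0,0,0,0,0.3],[0,0,0,0,0,0,0.5],[0,0,0,0,0,0,0.8],[0,0,0,0,0,0,1]]]' && python3 -m jog '[[[0,0,0,0,0,0,1],[0,0,0,0,0,0,1],[0,0,-5,0,0,0,1],[0,0,-15,0,0,0,1],[0,0,-30,0,0,0,1]]]' && python3 -m jog '[[[0,0,-30,0,0,0,1],[0,0,-30,0,0,0,1],[0,0,-30,0,0,0,1],[0,0,-10,0,0,0,1],[0,0,0,0,0,0,1]]]'
python3 chk.py 6
```

```text
clock: 18.75
position: [0.4246, -0.1486, 0.0788]
tool_rot: [-3.142, -0.0, -0.157]
force: [0.3, 0.7, -0.5]
grip_width: 0.068
finger_force: 0.0
clock: 19.25
position: [0.4238, -0.1484, 0.1286]
tool_rot: [-3.141, 0.003, -0.157]
force: [0.4, 0.3, 0.5]
grip_width: 0.0851
finger_force: 0.0
clock: 19.75
position: [0.425, -0.1487, 0.2302]
tool_rot: [3.141, -0.003, -0.157]
force: [0.3, 0.2, -0.7]
grip_width: 0.0853
finger_force: 0.0
disc [(array([ 0.6814, -0.0835,  0.0561]), 0.85)]
seat []
stand [(array([ 0.6843, -0.0867,  0.0035]), 0.76)]
disc [(array([ 0.6803, -0.0843,  0.0527]), 0.84)]
seat [(array([ 0.6827, -0.0831,  0.0553]), 0.95)]
stand [(array([ 0.6847, -0.0852, -0.0022]), 0.83)]
20.15 [ 0.4243 -0.1486  0.2283] [-3.1415e+00  1.3000e-03 -1.5720e-01]
disc by fk [ 0.53688819 -0.16640408]
```

View pics/s6.png

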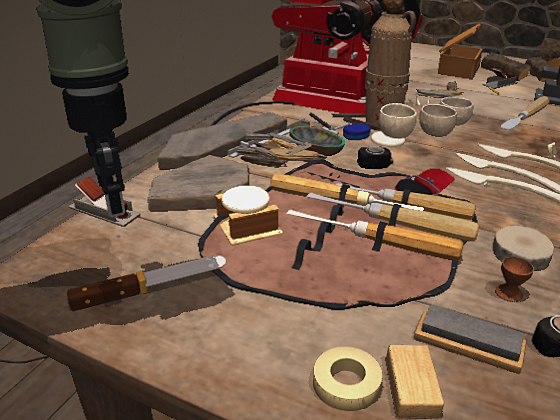

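The knife lies on its handle from (68,298) to (225,262), clear of the stand. The disc is centred on the rails at (245,200).

```bash
python3 -c "
from workcell import bot
print(bot.job_done())"
```

```text
the job is handed in; nothing more can be done
None
```

The disc lies flat across both rails within about 3 mm of the stand's middle by the final camera check, the knife is back on the bench on its handle clear of the stand, and the job was handed in at about 20 s; no verdict was returned.

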